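# Shut the marked air valve in the bench manifold box

## Task

The air manifold box on the bench has a loose flat cover lying in its guides. Push the cover by its upright rib all the way aside, to the closed-deck end of the box, without lifting it; then push the valve handle that is marked by a round disc end clockwise until it is fully shut at its stop. Pick nothing up, leave the plain straight handle as it is, and do not disturb the mug, the screwdriver and the tape roll.

Things in the scene. Friction and masses are not known exactly. Their poses are not given: they have to be found in the camera images.
- box: Fixed grey manifold box, 184 (x) x 524 (y) x 88 mm high; origin at the centre of its underside on the bench, axes along the sizes, -x side towards the robot. The -y half is an open well, the +y half a closed deck 70 mm high. The cover slides along y on ledges 75 mm high, between side guide lips and end walls 88 mm high. Brass outlet stubs reach out to x = -119 mm, 18-42 mm high.
- well (a point): Centre of the well's mouth, 75 mm above the bench. The well is 144 (x) x 250 (y) mm inside, its floor 6 mm above the bench; both valves stand in it, under the cover at the start.
- cover: Loose flat aluminium cover, 166 (x) x 260 (y) x 8 mm, 0.3-0.65 kg, lying on the ledges; origin at the centre of its underside, 75 mm above the bench, axes as the box's. Starts over the well, at y -120 to -95 mm in the box frame; slides to +y until it meets the end wall at y = +120 mm. Needs a push of about 2 to 8 N.
- rib (a point): Top centre of the rib, 38 mm above the cover's origin. The rib stands upright across the middle of the cover: 90 mm long in x, 12 mm thick in y, 30 mm tall. Push on its -y face.
- disc_handle (a joint): Angle of the marked handle: 0 = open, handle points to the box's -x side (to the robot); grows as it turns clockwise seen from above; 1.571 = shut at its stop, handle points to the box's +y. Starts at 0 to 0.3. Stiff: stays where it is left, turns with about 3 N at its end.
- disc_handle_pivot (a point): Pivot axis (vertical) of the marked handle, at mid-thickness of the handle, 57 mm above the bench; it lies 30 mm to +x of the box's centre line, and which of the two places along the well the marked valve has varies.
- disc_handle_tip (a point): Outer end of the marked handle, 62 mm from the pivot, 57 mm above the bench. Flat steel bar 12 mm wide, 10 mm thick (52 to 62 mm above the bench), ending in a flat round disc 32 mm in diameter centred 46 mm from the pivot. A nut on the pivot rises to 67 mm.
- plain_handle (a joint): Angle of the plain handle, same meaning as disc_handle; starts at 0 to 0.3 and is to be left alone.
- plain_handle_pivot (a point): Pivot of the plain handle, 57 mm above the bench, 100 mm along y from the other pivot.
- plain_handle_tip (a point): Outer end of the plain handle, 62 mm from its pivot: straight flat steel bar 12 mm wide with a square end, no disc.
- mug: Bystander: dark mug, 72 mm wide plus handle, 95 mm high, upright beyond the box; origin at the centre of its underside.
- screwdriver: Bystander: screwdriver 170 mm long lying on the bench on the robot's side of the box, its origin on the underside; its own x axis runs along it.
- tape: Bystander: black roll of tape, 76 mm across, 22 mm high, lying flat beyond the box; origin at the centre of its underside.

How it is judged:
By the outcome, as a careful person would: the job done as asked, in the order asked, and still so for the second after the job is handed in, with the robot touching nothing.
It also fails if it takes over 51 s, if anything falls off the work surface, if the arm or the gripper's body presses on something with over 40 N, if the wrist force passes 120 N, or if a joint passes its speed limit or range.

## Robot

A 6-joint arm with a two-finger parallel gripper is mounted at the origin on the work surface. World frame = base frame: x ahead of the robot, y to its left, z up, the work surface at z = 0. Lengths are in m, angles in rad, forces in N, time in s.
With the tool pointing down it reaches from about 0.25 to 0.775 m from the base axis. Payload 4 kg.
Tool frame: the origin (TCP) lies on the centre line of the jaws, within the pads' length; the fingertips stand 19 mm ahead of it and the grasp point (between the pads) is the TCP; x points along the fingers, z is the direction in which the jaws open and shut, and the axes are right-handed (so a half turn about x gives the same grasp; the last joint's range is limited). The gripper opens to 94 mm and grips with 3 to 60 N. Pads are 16 mm wide; open, the fingers measure 119 mm over their backs; the gripper's body (75 mm by 177 mm) begins 78 mm behind the grasp point.
Start: joints at [-1.398, 0.087, 1.371, -0, 1.684, -0.103], TCP at [0.15, -0.529, 0.225] pointing down, gripper open.
Joint ranges: [-3.1, 3.1], [-0.76, 2.03], [0.27, 2.55], [-1.08, 4.22], [0.17, 2.65], [-2.57, 2.57]. Speed limits (rad/s): [2.79, 2.79, 3.14, 3.14, 3.14, 3.14].

## Interface

Orientations are given as [roll, pitch, yaw] about the fixed x, y, z axes, in that order (R = Rz(yaw) Ry(pitch) Rx(roll)).
In Python, from bench import robot, snapshot, camera_params gives the robot as it stands.
- The arm moves only by the tool step_arm, never from a script. Its argument "motion" is text: rows parted by semicolons, each of 7 numbers parted by spaces: the opening in per cent of the stroke, from 0 (shut) to 100 (fully open), then the shift along the tool's x, y, z in cm, then the turn, a rotation vector about the tool's x, y, z in rad. A call has 1 to 20 rows; each row shifts and turns the commanded pose from where the row before left it, along the tool's axes as they then stand; what a row does not reach is not made up. A row lasts 1/12 s, in which the tool goes at most 41.7 mm and 7.16 degrees, less where a joint would pass 70% of its speed; a pose out of reach is approached as far as the arm can. A call with a gripper value outside its range is refused whole. The fingers move at their own pace and stop on an object; the grip force is fixed at half the most. Time passes only in rows, so rows that do not move let the fingers close. It gives the time, the measured TCP pose, the force and the opening at its end, in the units of the state.
- robot.get_obs(): the state, without advancing time (a new reading comes with each control period).
- snapshot(name): name is "scene" or "side" or "wrist"; returns the picture (400x640x3 uint8, red, green, blue); there is no depth.
- camera_params(name): a dict with "fx", "fy", "cx", "cy" (pixels), "D" ([k1, k2, p1, p2, k3] as OpenCV has them; the pictures are not rectified), "R" (3x3) and "t" (3): a world point X has camera coordinates R X + t. Camera axes: x right, y down, z forward; pixel columns grow to the right and rows downward; lengths in m; the calibration is good to about 2 mm. A picture is of the moment at which its call begins: read the wrist's pose just before it. camera_params takes no time and is no camera call; for the wrist camera it gives the pose at the moment of the call.
- robot.close_job(): hands the job in, once; it reports no verdict.
The state is a dict: "time": time; "joint_positions": joint angles; "qvel": joint speeds; "joint_torque": joint torques, N m; "tool_pos": TCP position; "ee_rot": TCP orientation; "wrist_force": force on the tool from outside, world axes, zero at the start; "wrist_torque": the same for the moment, N m; "width": finger opening in m.
Only numpy, scipy, OpenCV 4.12 (cv2) and the standard library are available. Lean on these libraries where they do the work, as an engineer would, in place of code of your own. Each camera call takes 0.05 s, during which the arm holds its last target.

## Working session

There is one attempt and no reset: what is moved stays moved. The work goes in short steps, Python scripts to look and compute and a tool call to move; the robot and the scene stay as the last step left them, time stands still between calls to the robot, and variables do not carry over. Pictures are saved under pics/ and viewed, and the job is handed in when it is done.

Besides the shell and the picture viewer there is one more tool, called by a JSON object that holds its "name" and its "arguments", one argument or row to a line. step_arm: Moves the arm, as the interface text tells. Its arguments: {"type":"object","properties":{"motion":{"type":"string"}},"required":["motion"]}

```bash
mkdir -p pics; ls
python3 - <<'E'
from bench import robot, snapshot, camera_params
import cv2
o=robot.get_obs(); print(o)
for n in ["scene","side","wrist"]:
    p=camera_params(n); print(n,p)
    im=snapshot(n); cv2.imwrite(f"pics/{n}0.png",im[:,:,::-1])
E
```

```text
pics
{'time': 0.0, 'joint_positions': array([-1.39808179e+00,  8.79626321e-02,  1.37221152e+00, -4.46584103e-06,
        1.68357238e+00, -1.03121086e-01]), 'qvel': array([ 0.00096333,  0.00018121, -0.00076389,  0.00151053, -0.00155734,
       -0.00162351]), 'joint_torque': array([ 1.48740787e-05, -3.40186429e+01, -3.02421641e+01,  7.17672310e-02,
        3.30538850e-02, -1.57912750e-04]), 'tool_pos': array([ 0.14969218, -0.52873286,  0.22332162]), 'ee_rot': array([3.04053229, 1.56864244, 1.74557108]), 'wrist_force': array([-0.33835177,  0.25137947, -0.36568797]), 'wrist_torque': array([-0.00451377, -0.04458931,  0.00800742]), 'width': 0.09408203174165915}
scene {'fx': 514.8513343414888, 'fy': 514.8513343414888, 'cx': 332.57480697118314, 'cy': 198.45892838219467, 'D': array([-0.12964144,  0.        ,  0.        ,  0.        ,  0.        ]), 'R': array([[-0.8518453 ,  0.52378535,  0.00291392],
       [ 0.29964615,  0.49186988, -0.81748163],
       [-0.42961817, -0.69549473, -0.57594731]]), 't': array([ 0.4157359 , -0.12209109,  1.53981778])}
side {'fx': 485.37791985595203, 'fy': 485.37791985595203, 'cx': 319.8191997299289, 'cy': 196.88729564927658, 'D': array([0.01399543, 0.        , 0.        , 0.        , 0.        ]), 'R': array([[-0.94696365, -0.32074045, -0.01963172],
       [-0.21356113,  0.67381999, -0.70736007],
       [ 0.24010723, -0.6656517 , -0.70658073]]), 't': array([0.55445436, 0.12013955, 0.86139641])}
wrist {'fx': 280.7713813830524, 'fy': 280.7713813830524, 'cx': 319.48348377657715, 'cy': 195.668152417109, 'D': array([-0.03038317,  0.        ,  0.        ,  0.        ,  0.        ]), 'R': array([[ 0.2727484 , -0.96208313, -0.00208655],
       [-0.933137  , -0.26506901,  0.24288629],
       [-0.23422989, -0.06429981, -0.97005252]]), 't': array([-0.54917407, -0.02552816,  0.38995586])}
```

View pics/scene0.png

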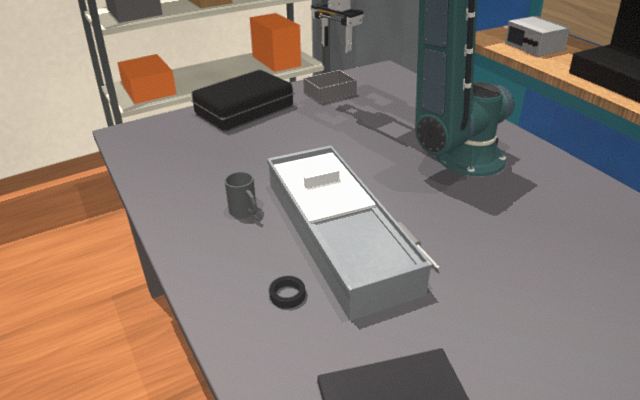

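View pics/side0.png

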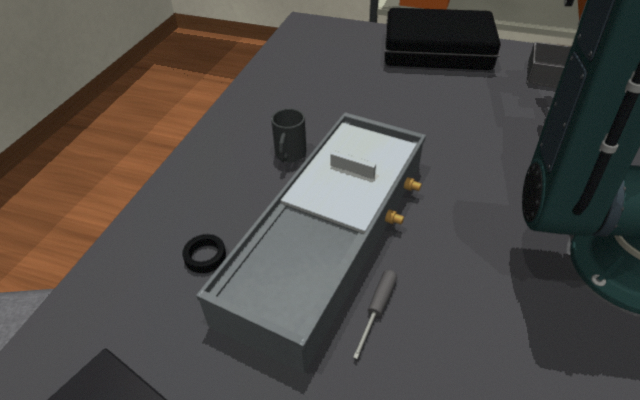

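View pics/wrist0.png

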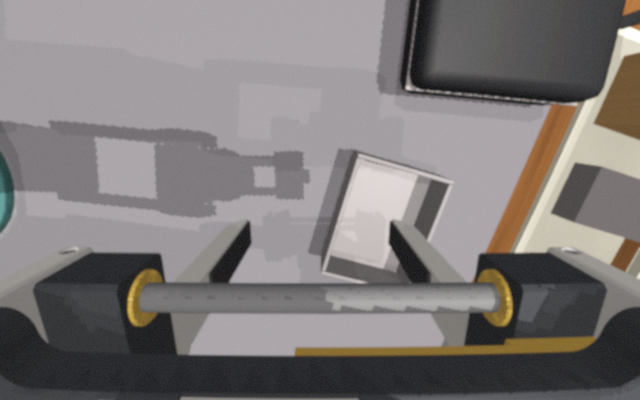

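The scene view shows the box with the cover at its far (-y) end: the well end is near (305,150) and the deck end near (390,290). The mug is at about (240,195) and the tape at (287,291). In the side view the outlet stubs are at (412,185) and (395,217). I'll enlarge crops to read the corners.

Run:
```python
import cv2
a=cv2.imread("pics/scene0.png")[140:320,255:445]; cv2.imwrite("pics/scene0c.png",cv2.resize(a,None,fx=3.3,fy=3.3,interpolation=cv2.INTER_CUBIC))
a=cv2.imread("pics/side0.png")[105:375,190:440]; cv2.imwrite("pics/side0c.png",cv2.resize(a,None,fx=2.2,fy=2.2,interpolation=cv2.INTER_CUBIC))
```

```text
(no output)
```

View pics/scene0c.png

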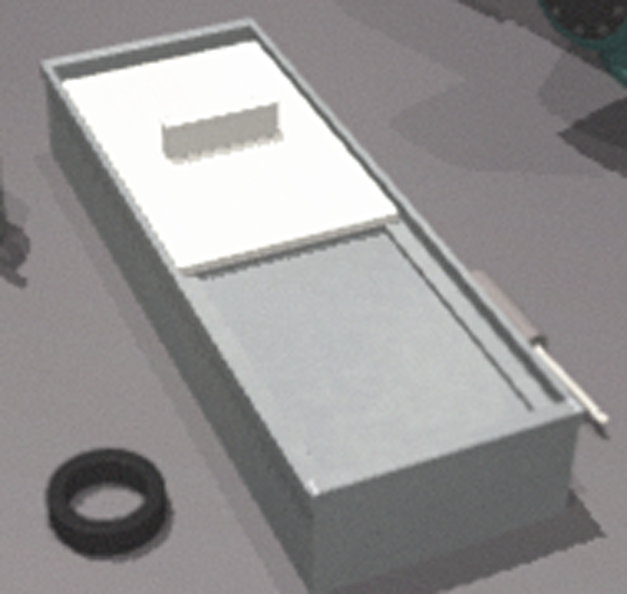

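View pics/side0c.png

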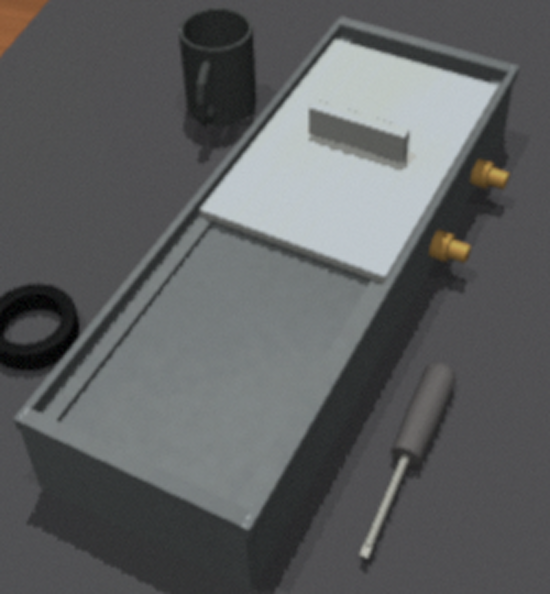

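```bash
cat > h.py <<'E'
import numpy as np, cv2, json
from bench import camera_params
def proj(cam,X):
    p=camera_params(cam) if isinstance(cam,str) else cam
    K=np.array([[p['fx'],0,p['cx']],[0,p['fy'],p['cy']],[0,0,1]])
    r,_=cv2.Rodrigues(p['R']); return cv2.projectPoints(np.atleast_2d(X).astype(float),r,p['t'],K,p['D'])[0][:,0]
def ray(cam,uv,z):
    p=camera_params(cam) if isinstance(cam,str) else cam
    K=np.array([[p['fx'],0,p['cx']],[0,p['fy'],p['cy']],[0,0,1]])
    n=cv2.undistortPoints(np.array(uv,float).reshape(-1,1,2),K,p['D'])[:,0]
    d=np.c_[n,np.ones(len(n))]@p['R']; c=-p['R'].T@p['t']
    return c+d*((z-c[2])/d[:,2])[:,None]
def b2w(P,pose):
    x,y,a=pose; P=np.atleast_2d(P); c,s=np.cos(a),np.sin(a)
    return np.c_[x+c*P[:,0]-s*P[:,1],y+s*P[:,0]+c*P[:,1],P[:,2]]
def w2b(P,pose):
    x,y,a=pose; P=np.atleast_2d(P); c,s=np.cos(a),np.sin(a)
    dx,dy=P[:,0]-x,P[:,1]-y
    return np.c_[c*dx+s*dy,-s*dx+c*dy,P[:,2]]
E
python3 - <<'E'
from h import *
from scipy.optimize import least_squares
sc=lambda l:np.array(l)/3.3+[255,140]
sd=lambda l:np.array(l)/2.2+[190,105]
S=sc([(41,63),(252,20),(580,407),(315,490)]); D=sd([(341,19),(517,68),(250,521),(21,417)])
P=np.array([[92,-262,88],[-92,-262,88],[-92,262,88],[92,262,88]])/1000
cs,cd=camera_params('scene'),camera_params('side')
f=lambda q:np.r_[(proj(cs,b2w(P,q))-S).ravel(),(proj(cd,b2w(P,q))-D).ravel()]
r=least_squares(f,[.5,0,0]); q=r.x; print(q,np.round(r.fun.reshape(-1,2),1).tolist())
for nm,c,z,pts in [('rib top+y edge',cs,.113,sc([(162,122),(278,98)])),('rib top',cd,.113,sd([(310,106),(408,130)])),
 ('rib bot',cs,.083,sc([(168,157),(283,133)])),('rib bot',cd,.083,sd([(308,137),(407,160)])),
 ('cover edge',cs,.083,sc([(182,268),(398,215)])),('cover edge',cd,.083,sd([(203,210),(385,275)]))]:
    print(nm,np.round(w2b(ray(c,pts,z),q),4).tolist())
for nm,c,z,pts in [('mug',cs,.0,[(242,212)]),('tape',cs,.011,[(288,292)]),('drv',cd,.01,sd([(445,370),(365,552)]))]:
    W=ray(c,pts,z);print(nm,np.round(W,3).tolist(),np.round(w2b(W,q),4).tolist())
np.save('q.npy',q)
E
```

```text
[ 0.5326389   0.09534202 -0.14802057] [[-0.9, -0.6], [-1.0, -0.9], [1.2, 0.3], [-1.8, 1.2], [0.4, -2.4], [1.8, -2.1], [1.6, 2.7], [-1.9, -0.5]]
rib top+y edge [[0.0447, -0.1016, 0.113], [-0.0467, -0.0989, 0.113]]
rib top [[0.0442, -0.0941, 0.113], [-0.0436, -0.1019, 0.113]]
rib bot [[0.0419, -0.099, 0.083], [-0.0497, -0.0956, 0.083]]
rib bot [[0.043, -0.0877, 0.083], [-0.0462, -0.0981, 0.083]]
cover edge [[0.0806, 0.0304, 0.083], [-0.0818, 0.0327, 0.083]]
cover edge [[0.0804, 0.0307, 0.083], [-0.0812, 0.0298, 0.083]]
mug [[0.696, -0.105, 0.0]] [[0.191, -0.1742, 0.0]]
tape [[0.731, 0.218, 0.011]] [[0.1782, 0.1503, 0.011]]
drv [[0.399, 0.156, 0.01], [0.418, 0.324, 0.01]] [[-0.141, 0.0403, 0.01], [-0.1473, 0.2087, 0.01]]
```

```bash
cat >> h.py <<'E'
from scipy.spatial.transform import Rotation as Ro
def down(ang):  # tool x down, tool z at world heading ang
    x=np.array([0,0,-1.]); z=np.array([np.cos(ang),np.sin(ang),0]); y=np.cross(z,x)
    return np.c_[x,y,z]
def plan(o,target,Rt):
    R=Ro.from_euler('xyz',o['ee_rot']).as_matrix()
    rv=Ro.from_matrix(R.T@Rt).as_rotvec()
    d=np.array(target)-o['tool_pos']
    print('turn rotvec',np.round(rv,4),'shift in start tool cm',np.round(R.T@d*100,2),'in target tool cm',np.round(Rt.T@d*100,2))
E
python3 - <<'E'
from h import *
from bench import robot
q=np.load('q.npy');o=robot.get_obs()
R=Ro.from_euler('xyz',o['ee_rot']).as_matrix(); print(np.round(R,3))
T=b2w([[0,-.14,.225]],q)[0]; print(T)
for a in (q[2],q[2]+np.pi):
    plan(o,T,down(a))
E
```

```text
[[-0.     0.962  0.272]
 [ 0.002  0.272 -0.962]
 [-1.     0.    -0.002]]
[ 0.51199161 -0.04312708  0.225     ]
turn rotvec [-1.147e+00 -1.300e-03 -1.100e-03] shift in start tool cm [ -0.07  48.09 -36.87] in target tool cm [-0.14 53.38 28.67]
turn rotvec [ 1.9946e+00 -1.2000e-03  1.5000e-03] shift in start tool cm [ -0.07  48.09 -36.87] in target tool cm [ -0.14 -53.38 -28.67]
```

{"name": "step_arm", "arguments": {
  "motion": "50 0 0 0 -0.115 0 0;50 0 0 0 -0.115 0 0;50 0 0 0 -0.115 0 0;50 0 0 0 -0.115 0 0;50 0 0 0 -0.115 0 0;50 0 0 0 -0.115 0 0;50 0 0 0 -0.115 0 0;50 0 0 0 -0.115 0 0;50 0 0 0 -0.115 0 0;50 0 0 0 -0.112 0 0"
}}

```text
time: 0.98
tool_pos: [0.1497, -0.529, 0.224]
ee_rot: [1.858, 1.57, 1.715]
wrist_force: [0.3, -0.6, 0.4]
width: 0.0467
```

{"name": "step_arm", "arguments": {
  "motion": "50 0 2.7 1.4 0 0 0;50 0 2.7 1.4 0 0 0;50 0 2.7 1.4 0 0 0;50 0 2.7 1.4 0 0 0;50 0 2.7 1.4 0 0 0;50 0 2.7 1.4 0 0 0;50 0 2.7 1.4 0 0 0;50 0 2.7 1.4 0 0 0;50 0 2.7 1.4 0 0 0;50 0 2.7 1.4 0 0 0;50 0 2.7 1.4 0 0 0;50 0 2.7 1.4 0 0 0;50 0 2.7 1.4 0 0 0;50 0 2.7 1.4 0 0 0;50 0 2.7 1.4 0 0 0;50 0 2.7 1.4 0 0 0;50 0 2.7 1.4 0 0 0;50 0 2.7 1.4 0 0 0;50 0 2.7 1.4 0 0 0;50 0 2.0 1.4 0 0 0"
}}

```text
time: 2.65
tool_pos: [0.5058, -0.0411, 0.2241]
ee_rot: [2.407, 1.57, 2.26]
wrist_force: [-0.2, -0.3, -0.0]
width: 0.0471
```

```bash
cat > look.py <<'E'
from h import *
import sys
from bench import robot, snapshot
q=np.load('q.npy');o=robot.get_obs()
print('t',o['time'],'box-frame tcp',np.round(w2b([o['tool_pos']],q),4),'euler',np.round(o['ee_rot'],3),'F',np.round(o['wrist_force'],1),'w',round(o['width'],4),'j',np.round(o['joint_positions'],2))
R=Ro.from_euler('xyz',o['ee_rot']).as_matrix()
print('heading rel box',np.arctan2(R[1,2],R[0,2])-q[2])
tag=sys.argv[1] if len(sys.argv)>1 else None
if tag:
  for n in sys.argv[2:]:
    p=camera_params(n); np.save(f'pics/{n}{tag}.npy',p,allow_pickle=True)
    cv2.imwrite(f'pics/{n}{tag}.png',snapshot(n)[:,:,::-1])
E
python3 look.py 1 wrist side
```

```text
t 2.65 box-frame tcp [[-0.0064 -0.1389  0.2241]] euler [2.407 1.57  2.26 ] F [-0.2 -0.3 -0. ] w 0.0471 j [-0.19 -0.01  1.47  0.    1.68 -0.05]
heading rel box 0.001567803708489579
```

View pics/wrist1.png

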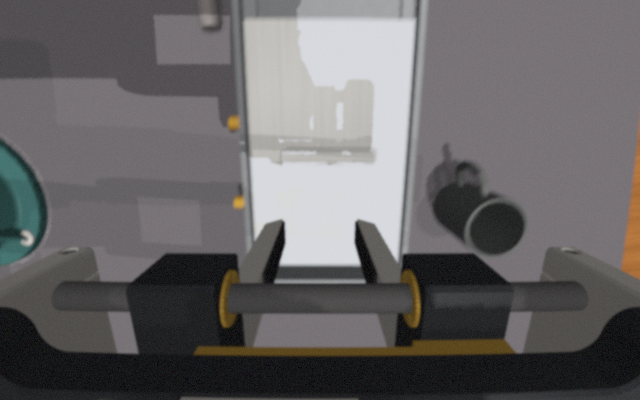

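View pics/side1.png

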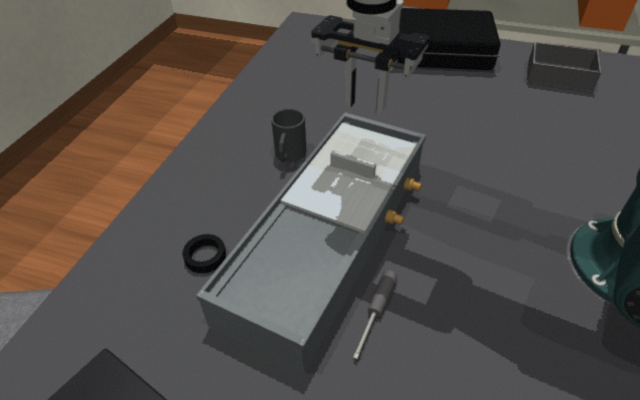

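Run:
```python
import cv2
a=cv2.imread("pics/wrist1.png")[120:290,220:440]; cv2.imwrite("pics/wrist1c.png",cv2.resize(a,None,fx=3.3,fy=3.3,interpolation=cv2.INTER_CUBIC))
```

```text
(no output)
```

View pics/wrist1c.png

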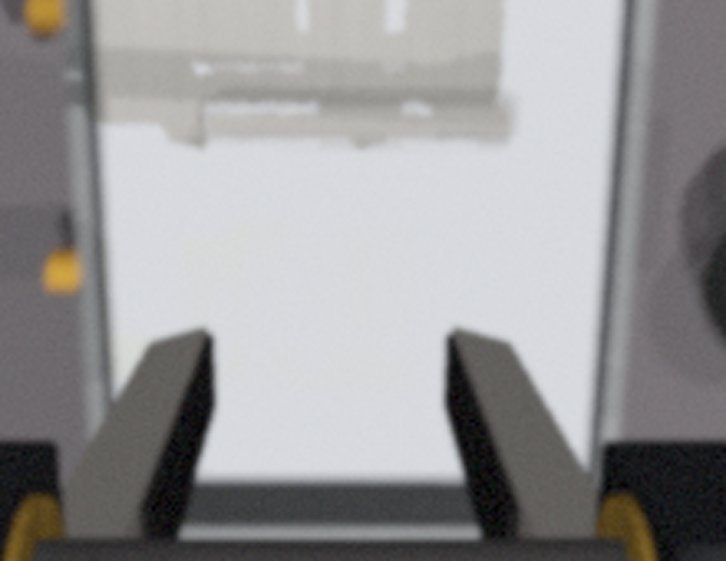

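Run:
```python
from h import *
q=np.load('q.npy');p=np.load('pics/wrist1.npy',allow_pickle=True).item()
print('cam',w2b([-p['R'].T@p['t']],q))
f=lambda l:np.array(l)/3.3+[220,120]
for nm,z,pts in [('rib top y',.113,f([(200,95),(510,95),(200,143),(510,140)])),('end wall top in/out',.088,f([(300,525),(300,482)])),('cover end',.083,f([(300,480)])),('lip',.088,f([(70,200),(650,100)])),('bot',.083,f([(200,143)]))]:
    print(nm,np.round(w2b(ray(p,pts,z),q),4).tolist())
for cy in (-.095,-.100,-.105):
  for z in (.113,.083): print(cy,z,np.round((proj(p,b2w([[-.045,cy-.006,z],[.045,cy-.006,z],[.045,cy+.006,z]],q))-[220,120])*3.3).tolist())
```

```text
cam [[-0.00647342 -0.06882433  0.38405552]]
rib top y [[-0.0438, -0.0904, 0.113], [0.0461, -0.0902, 0.113], [-0.0442, -0.1044, 0.113], [0.0467, -0.1033, 0.113]]
end wall top in/out [[-0.0164, -0.2441, 0.088], [-0.0163, -0.2272, 0.088]]
cover end [[-0.0164, -0.229, 0.083]]
lip [[-0.0907, -0.1263, 0.088], [0.0957, -0.0936, 0.088]]
bot [[-0.0484, -0.1083, 0.083]]
-0.095 0.113 [[197.0, 131.0], [504.0, 132.0], [506.0, 91.0]]
-0.095 0.083 [[210.0, 120.0], [487.0, 121.0], [489.0, 84.0]]
-0.1 0.113 [[197.0, 148.0], [504.0, 149.0], [506.0, 108.0]]
-0.1 0.083 [[210.0, 136.0], [487.0, 137.0], [488.0, 99.0]]
-0.105 0.113 [[198.0, 165.0], [503.0, 166.0], [505.0, 125.0]]
-0.105 0.083 [[211.0, 151.0], [486.0, 152.0], [488.0, 115.0]]
```

{"name": "step_arm", "arguments": {
  "motion": "50 2.5 0 0.4 0 0 0;50 2.5 0 0.3 0 0 0;50 2.5 0 0 0 0 0;50 2.0 0 0 0 0 0;50 1.2 0 0 0 0 0;50 0.8 0 0 0 0 0;50 0 0 0 0 0 0"
}}

```text
time: 3.33
tool_pos: [0.5109, -0.0447, 0.1077]
ee_rot: [-3.096, 1.567, 3.038]
wrist_force: [-0.4, -0.2, -0.3]
width: 0.0471
```

```bash
python3 look.py
```

```text
t 3.3333 box-frame tcp [[-0.0008 -0.1417  0.1077]] euler [-3.096  1.567  3.038] F [-0.4 -0.2 -0.3] w 0.0471 j [-0.2   0.06  1.63 -0.    1.45 -0.05]
heading rel box -0.0005956503361970733
```

{"name": "step_arm", "arguments": {
  "motion": "50 0 1 0 0 0 0;50 0 1 0 0 0 0;50 0 0.5 0 0 0 0;50 0 0.5 0 0 0 0;50 0 0.8 0 0 0 0;50 0 1 0 0 0 0;50 0 1 0 0 0 0;50 0 1 0 0 0 0;50 0 1 0 0 0 0;50 0 1 0 0 0 0"
}}

```text
time: 4.17
tool_pos: [0.5254, 0.0435, 0.1097]
ee_rot: [-0.876, 1.57, -1.024]
wrist_force: [-0.4, -4.3, 3.4]
width: 0.0473
```

```bash
python3 look.py 2 side
```

```text
t 4.1667 box-frame tcp [[ 0.0005 -0.0523  0.1097]] euler [-0.876  1.57  -1.024] F [-0.4 -4.3  3.4] w 0.0473 j [-0.02  0.09  1.6  -0.    1.45  0.12]
heading rel box 0.00019830983619101294
```

View pics/side2.png

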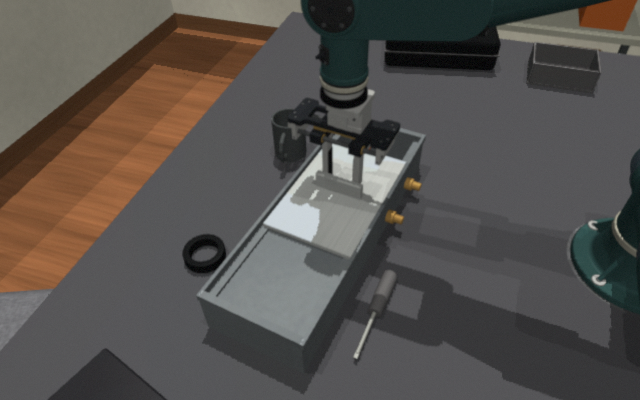

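{"name": "step_arm", "arguments": {
  "motion": "50 0 1 0 0 0 0;50 0 1 0 0 0 0;50 0 1 0 0 0 0;50 0 1 0 0 0 0;50 0 1 0 0 0 0;50 0 1 0 0 0 0;50 0 1 0 0 0 0;50 0 1 0 0 0 0;50 0 1 0 0 0 0;50 0 1 0 0 0 0;50 0 1 0 0 0 0;50 0 1 0 0 0 0;50 0 1 0 0 0 0;50 0 0.5 0 0 0 0;50 0 0.3 0 0 0 0;50 0 0.3 0 0 0 0"
}}

```text
time: 5.55
tool_pos: [0.5459, 0.1825, 0.1092]
ee_rot: [-2.47, 1.57, -2.618]
wrist_force: [-0.1, -2.3, -1.1]
width: 0.0469
```

```bash
python3 look.py 3 side
```

```text
t 5.55 box-frame tcp [[0.0002 0.0882 0.1092]] euler [-2.47   1.57  -2.618] F [-0.1 -2.3 -1.1] w 0.0469 j [ 0.22  0.19  1.48 -0.    1.47  0.37]
heading rel box 0.00031589525341946256
```

View pics/side3.png

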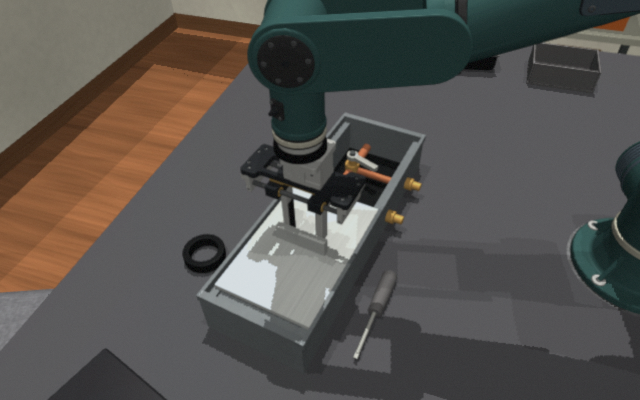

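Well open, cover nearly at the end. I'll push slowly now and watch the force for the end wall.

{"name": "step_arm", "arguments": {
  "motion": "50 0 0.3 0 0 0 0;50 0 0.3 0 0 0 0;50 0 0.3 0 0 0 0;50 0 0.3 0 0 0 0;50 0 0.3 0 0 0 0;50 0 0.2 0 0 0 0"
}}

```text
time: 6.1
tool_pos: [0.5485, 0.1993, 0.1093]
ee_rot: [2.884, 1.571, 2.736]
wrist_force: [-0.6, -2.1, -1.4]
width: 0.0468
```

{"name": "step_arm", "arguments": {
  "motion": "50 0 0.2 0 0 0 0;50 0 0.2 0 0 0 0"
}}

```text
time: 6.27
tool_pos: [0.5486, 0.201, 0.1094]
ee_rot: [-1.746, 1.565, -1.895]
wrist_force: [-3.7, -10.2, 1.6]
width: 0.0468
```

{"name": "step_arm", "arguments": {
  "motion": "50 0 0.2 0 0 0 0;50 0 0.1 0 0 0 0;50 0 0 0 0 0 0"
}}

```text
time: 6.52
tool_pos: [0.5485, 0.2011, 0.1094]
ee_rot: [-1.739, 1.56, -1.889]
wrist_force: [-4.2, -13.7, 2.6]
width: 0.0468
```

```bash
python3 look.py
```

```text
t 6.5167 box-frame tcp [[1.000e-04 1.069e-01 1.094e-01]] euler [-1.739  1.56  -1.889] F [ -4.2 -13.7   2.6] w 0.0468 j [ 0.26  0.22  1.45 -0.01  1.48  0.41]
heading rel box -0.001579970592542418
```

{"name": "step_arm", "arguments": {
  "motion": "50 0 -0.5 0 0 0 0;50 0 -1 0 0 0 0;50 -1 -1 0 0 0 0;50 -2.5 0 0 0 0 0;0 -2.5 0 0 0 0 0;0 -2.5 -1 0 0 0 0;0 -2.5 -2 0 0 0 0;0 -1 -2.5 0 0 0 0;0 0 -2.5 0 0 0 0;0 0 -2.5 0 0 0 0;0 0 -2.5 0 0 0 0;0 0 -2.5 0 0 0 0;0 0 -2.5 0 0 0 0;0 0 -2.5 0 0 0 0;0 0 -2.5 0 0 0 0;0 0 -2.5 0 0 0 0;0 0 -2.0 0 0 0 0;0 0 -1 0 0 0 0;0 0 0 0 0 0 0"
}}

```text
time: 8.1
tool_pos: [0.5037, -0.1025, 0.2304]
ee_rot: [-0.12, 1.569, -0.271]
wrist_force: [1.1, 0.2, -0.1]
width: 0.0004
```

```bash
python3 look.py 4 side wrist scene
```

```text
t 8.1 box-frame tcp [[ 0.0005 -0.2     0.2304]] euler [-0.12   1.569 -0.271] F [ 1.1  0.2 -0.1] w 0.0004 j [-0.31  0.    1.45  0.    1.69 -0.16]
heading rel box -0.0029894062153251466
```

View pics/side4.png

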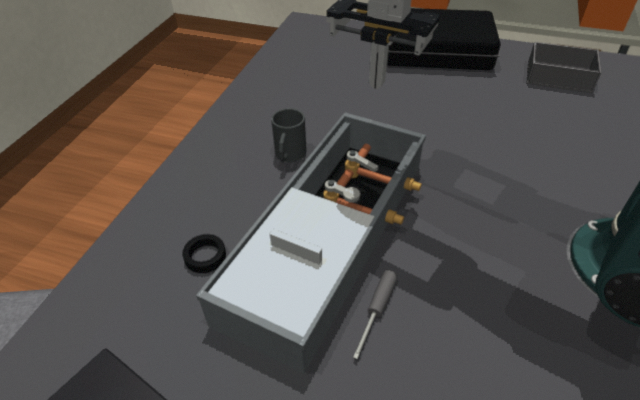

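View pics/wrist4.png

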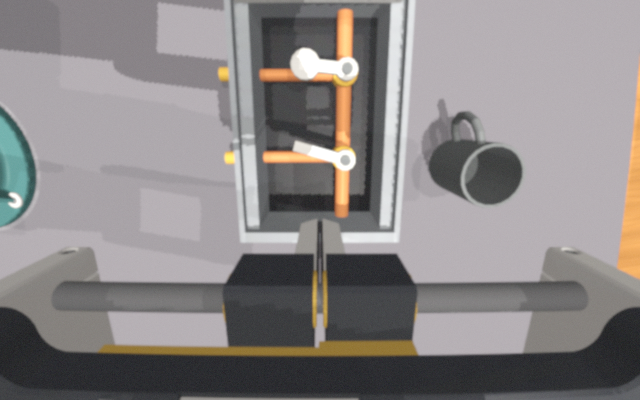

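View pics/scene4.png

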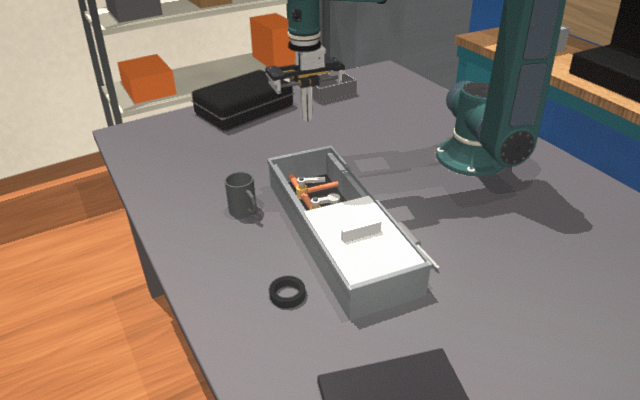

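Run:
```python
from h import *
a=cv2.imread("pics/wrist4.png")[0:250,220:420]; cv2.imwrite("pics/wrist4c.png",cv2.resize(a,None,fx=2.4,fy=2.4,interpolation=cv2.INTER_CUBIC))
a=cv2.imread("pics/wrist4.png")[30:180,270:390]; cv2.imwrite("pics/wrist4d.png",cv2.resize(a,None,fx=4,fy=4,interpolation=cv2.INTER_CUBIC))
```

```text
(no output)
```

View pics/wrist4c.png

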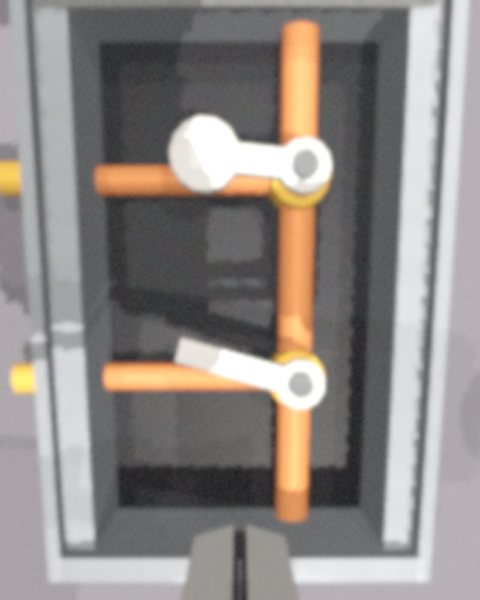

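View pics/wrist4d.png

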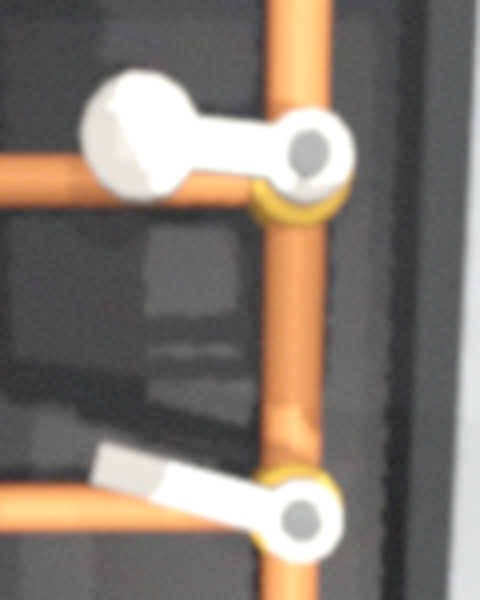

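Run:
```python
from h import *
q=np.load('q.npy');p=np.load('pics/wrist4.npy',allow_pickle=True).item()
d=lambda l:np.array(l)/4+[270,30]
c=lambda l:np.array(l)/2.4+[220,0]
g=lambda pts,z:w2b(ray(p,pts,z),q)
dc=g(d([(140,134)]),.062)[0];pv=g(d([(309,153)]),.067)[0];pp=g(d([(302,520)]),.067)[0];pt=g(d([(98,463)]),.062)[0]
print('disc',dc,'pivot',pv,'r',np.hypot(*(dc-pv)[:2]),'ang',np.arctan2((dc-pv)[1],-(dc-pv)[0]))
print('plain pivot',pp,'tip',pt,'r',np.hypot(*(pt-pp)[:2]),'ang',np.arctan2((pt-pp)[1],-(pt-pp)[0]))
print('box -y corners',g(c([(50,580),(430,580)]),.088).round(4).tolist(),'cover edge',g(c([(250,8)]),.083), 'well top wall inner', g(c([(250,40)]),.006))
s=np.load('pics/side4.npy',allow_pickle=True).item()
print(proj(s,b2w([pv,dc,[pv[0],pv[1]+.046,.062]],q)))
```

```text
disc [-0.01479704 -0.06273589  0.062     ] pivot [ 0.0306656  -0.06850887  0.067     ] r 0.0458277116676128 ang 0.12630696415056752
plain pivot [ 0.03071836 -0.16699993  0.067     ] tip [-0.02804297 -0.15105688  0.062     ] r 0.060885754532178836 ang 0.2649405892821991
box -y corners [[-0.0906, -0.2589, 0.088], [0.0932, -0.2592, 0.088]] cover edge [[ 0.0055096 -0.0119639  0.083    ]] well top wall inner [[0.00683178 0.00243453 0.006     ]]
[[331.38750146 181.36550767]
 [351.65769683 192.4032563 ]
 [320.50496462 198.4718104 ]]
```

Run:
```python
from h import *
pv=np.array([.0305,-.0685])
def F(th):
    h=np.array([-np.cos(th),np.sin(th)]);t=np.array([np.sin(th),np.cos(th)])
    return pv+.046*h-.016*t-[.0125,.008]
print('insert',F(.126)-[0,.014])
ths=np.r_[.126,np.linspace(.2,np.pi/2,18)]
P=np.array([F(t) for t in ths])
print(np.round(P*1000,1).tolist())
print('; '.join(f'dz {a[0]*100:.2f} dy {a[1]*100:.2f}' for a in np.diff(P,axis=0)))
```

```text
insert [-0.029646   -0.10059248]
[[-29.6, -86.6], [-30.3, -83.0], [-30.6, -79.1], [-30.7, -75.2], [-30.4, -71.3], [-29.8, -67.4], [-29.0, -63.6], [-27.8, -59.8], [-26.3, -56.2], [-24.5, -52.7], [-22.4, -49.4], [-20.1, -46.2], [-17.6, -43.2], [-14.8, -40.5], [-11.8, -37.9], [-8.6, -35.7], [-5.2, -33.7], [-1.7, -31.9], [2.0, -30.5]]
dz -0.06 dy 0.36; dz -0.04 dy 0.39; dz -0.01 dy 0.39; dz 0.03 dy 0.39; dz 0.06 dy 0.39; dz 0.09 dy 0.38; dz 0.12 dy 0.37; dz 0.15 dy 0.36; dz 0.18 dy 0.35; dz 0.21 dy 0.33; dz 0.23 dy 0.32; dz 0.26 dy 0.30; dz 0.28 dy 0.28; dz 0.30 dy 0.25; dz 0.32 dy 0.23; dz 0.34 dy 0.20; dz 0.35 dy 0.17; dz 0.37 dy 0.14
```

{"name": "step_arm", "arguments": {
  "motion": "0 0 2 -0.6 0 0 0;0 0 2.4 -0.7 0 0 0;0 0 2.5 -0.7 0 0 0;0 0 2 -0.6 0 0 0;0 0 1 0 0 0 0;0 2.5 0 0 0 0 0;0 2.5 0 0 0 0 0;0 2.5 0 0 0 0 0;0 2 0 0 0 0 0;0 0 0 0 0 0 0"
}}

```text
time: 9.08
tool_pos: [0.4898, 0.0019, 0.1295]
ee_rot: [-3.091, 1.561, 3.046]
wrist_force: [0.2, -0.2, -0.3]
width: 0.0006
```

```bash
python3 look.py 5 side wrist
```

```text
t 9.0833 box-frame tcp [[-0.0286 -0.0987  0.1295]] euler [-3.091  1.561  3.046] F [ 0.2 -0.2 -0.3] w 0.0006 j [-0.11 -0.    1.65 -0.    1.5   0.03]
heading rel box 0.00134332748625271
```

View pics/wrist5.png

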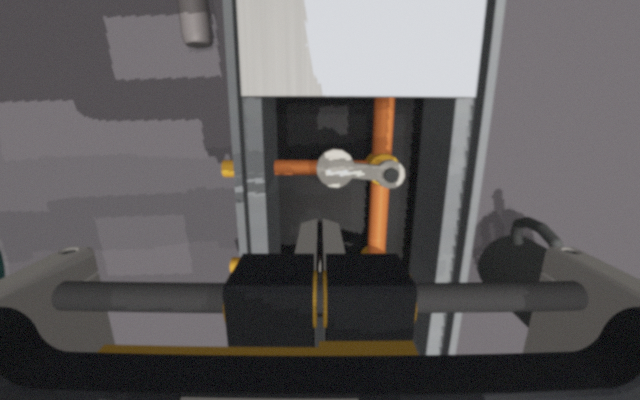

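View pics/side5.png

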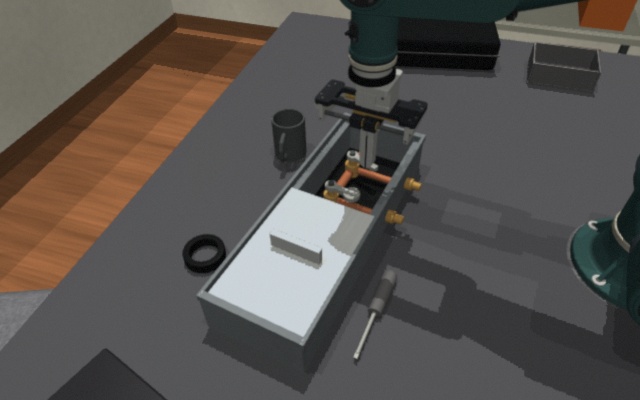

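Run:
```python
from h import *
q=np.load('q.npy');p=np.load('pics/wrist5.npy',allow_pickle=True).item()
g=lambda pts,z:w2b(ray(p,pts,z),q).round(4)
print(g([(335,168)],.062),g([(390,174)],.067),'cover',g([(320,96)],.079))
a=cv2.imread("pics/wrist5.png")[80:280,260:440]; cv2.imwrite("pics/wrist5c.png",cv2.resize(a,None,fx=3,fy=3,interpolation=cv2.INTER_CUBIC))
```

```text
[[-0.0148 -0.0627  0.062 ]] [[ 0.0296 -0.0667  0.067 ]] cover [[-0.0273 -0.0079  0.079 ]]
```

View pics/wrist5c.png

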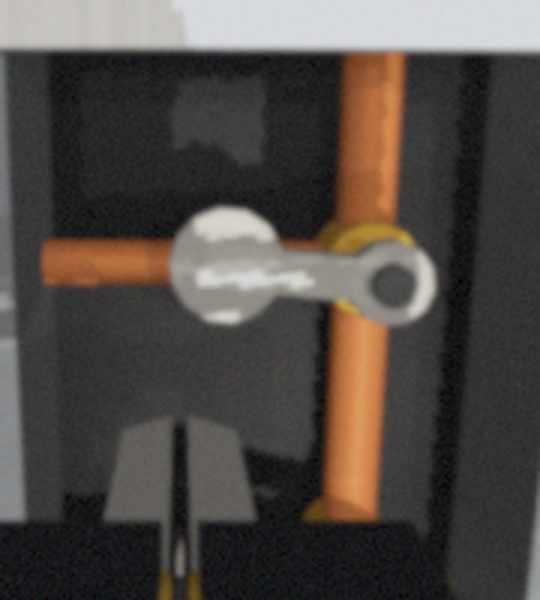

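{"name": "step_arm", "arguments": {
  "motion": "0 1.5 0 0.2 0 0 0;0 1.5 0 0.1 0 0 0;0 1.5 0 0 0 0 0;0 1.0 0 0 0 0 0;0 0.4 0 0 0 0 0;0 0 0 0 0 0 0"
}}

```text
time: 9.68
tool_pos: [0.4959, 0.0006, 0.0756]
ee_rot: [-1.923, 1.571, -2.07]
wrist_force: [-0.3, 0.5, 0.6]
width: 0.0003
```

```bash
python3 look.py
```

```text
t 9.6833 box-frame tcp [[-0.0224 -0.0992  0.0756]] euler [-1.923  1.571 -2.07 ] F [-0.3  0.5  0.6] w 0.0003 j [-0.11  0.05  1.72 -0.    1.38  0.03]
heading rel box 7.622639725518576e-05
```

{"name": "step_arm", "arguments": {
  "motion": "0 0.5 0 -0.2 0 0 0;0 0 0.4 0 0 0 0;0 0 0.4 0 0 0 0;0 0 0.4 0 0 0 0;0 0 0.4 -0.05 0 0 0;0 0 0.4 -0.05 0 0 0;0 0 0.4 0 0 0 0;0 0 0.4 0.05 0 0 0"
}}

```text
time: 10.35
tool_pos: [0.4974, 0.0288, 0.0708]
ee_rot: [-1.066, 1.57, -1.214]
wrist_force: [-1.8, -2.1, 2.7]
width: 0.0002
```

```bash
python3 look.py 6 side wrist
```

```text
t 10.35 box-frame tcp [[-0.025  -0.071   0.0708]] euler [-1.066  1.57  -1.214] F [-1.8 -2.1  2.7] w 0.0002 j [-0.06  0.06  1.72 -0.    1.37  0.09]
heading rel box 1.8329184608839588e-05
```

View pics/wrist6.png

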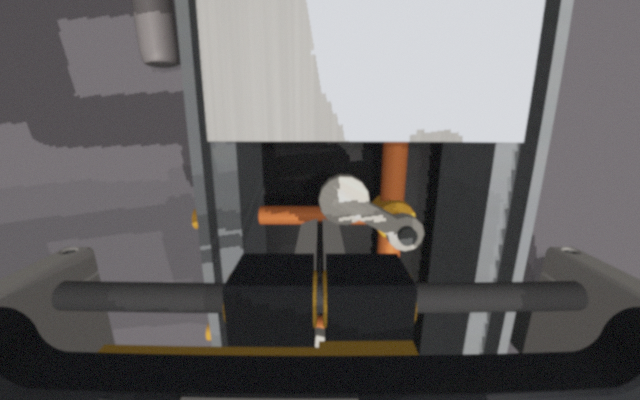

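{"name": "step_arm", "arguments": {
  "motion": "0 0 0.39 0.06 0 0 0;0 0 0.38 0.09 0 0 0;0 0 0.37 0.12 0 0 0;0 0 0.36 0.15 0 0 0;0 0 0.35 0.18 0 0 0;0 0 0.33 0.21 0 0 0;0 0 0.32 0.23 0 0 0;0 0 0.3 0.26 0 0 0;0 0 0.28 0.28 0 0 0"
}}

```text
time: 11.2
tool_pos: [0.5172, 0.0571, 0.07]
ee_rot: [-3.086, 1.569, 3.049]
wrist_force: [-1.7, -2.4, 0.5]
width: 0.0004
```

```bash
python3 look.py 7 wrist
```

```text
t 11.2 box-frame tcp [[-0.0096 -0.0401  0.07  ]] euler [-3.086  1.569  3.049] F [-1.7 -2.4  0.5] w 0.0004 j [0.   0.11 1.66 0.   1.37 0.15]
heading rel box 0.0001293945803934049
```

View pics/wrist7.png

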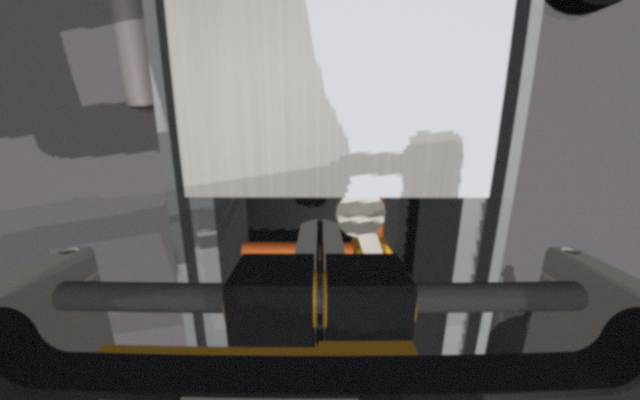

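{"name": "step_arm", "arguments": {
  "motion": "0 0 0.24 0.3 0 0 0;0 0 0.22 0.3 0 0 0;0 0 0.18 0.32 0 0 0;0 0 0.14 0.34 0 0 0;0 0 0 0 0 0 0"
}}

```text
time: 11.67
tool_pos: [0.531, 0.0629, 0.0701]
ee_rot: [3.098, 1.569, 2.951]
wrist_force: [-3.7, -1.0, -0.3]
width: 0.0004
```

```bash
python3 look.py
```

```text
t 11.6667 box-frame tcp [[ 0.0031 -0.0323  0.0701]] euler [3.098 1.569 2.951] F [-3.7 -1.  -0.3] w 0.0004 j [0.01 0.14 1.63 0.   1.38 0.16]
heading rel box 0.00021319801870589572
```

{"name": "step_arm", "arguments": {
  "motion": "0 0 0.05 0.2 0 0 0;0 0 0 0.2 0 0 0;0 0 0 0 0 0 0"
}}

```text
time: 11.92
tool_pos: [0.5317, 0.0628, 0.0698]
ee_rot: [-3.036, 1.562, 3.1]
wrist_force: [-10.8, -2.1, 5.8]
width: 0.0001
```

{"name": "step_arm", "arguments": {
  "motion": "0 0 0 0.2 0 0 0;0 0 0 0.2 0 0 0;0 0 0 0 0 0 0"
}}

```text
time: 12.17
tool_pos: [0.5324, 0.0626, 0.0696]
ee_rot: [-3.055, 1.554, 3.081]
wrist_force: [-18.6, -1.2, 10.8]
width: 0.0002
```

```bash
python3 look.py 8 wrist side
```

```text
t 12.1667 box-frame tcp [[ 0.0045 -0.0324  0.0696]] euler [-3.055  1.554  3.081] F [-18.6  -1.2  10.8] w 0.0002 j [0.01 0.15 1.61 0.   1.39 0.16]
heading rel box 0.0007045998368558903
```

View pics/wrist8.png

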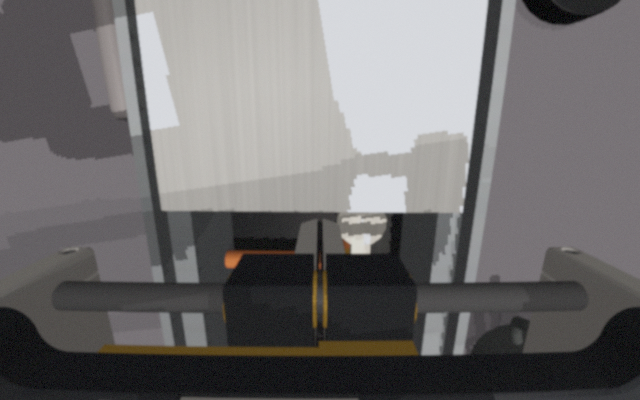

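The force rises to 19 N with no motion, so the handle is at its stop. I'll back off sideways, lift and check.

{"name": "step_arm", "arguments": {
  "motion": "0 0 0 -0.5 0 0 0;0 0 0 -0.7 0 0 0;0 0 -0.3 -1 0 0 0;0 -0.5 -0.5 0 0 0 0;0 -2 0 0 0 0 0;0 -2.5 0 0 0 0 0;0 -2.5 0 0 0 0 0;0 -2.5 0 0 0 0 0;0 -2.5 0 0 0 0 0;0 -2.5 -1 0 0 0 0;0 -1 -2 0.5 0 0 0;0 0 -2.5 0.5 0 0 0;0 0 -2.5 0.5 0 0 0;0 0 -2.5 0 0 0 0;0 0 -2.5 0 0 0 0;0 0 -1.5 0 0 0 0;0 0 0 0 0 0 0;0 0 0 0 0 0 0"
}}

```text
time: 13.77
tool_pos: [0.51, -0.0889, 0.2312]
ee_rot: [0.323, 1.569, 0.173]
wrist_force: [-0.2, 0.6, 0.3]
width: 0.0006
```

```bash
python3 look.py 9 side wrist scene
python3 - <<'E'
import cv2
a=cv2.imread("pics/wrist9.png")[0:240,220:430]; cv2.imwrite("pics/wrist9c.png",cv2.resize(a,None,fx=2.4,fy=2.4,interpolation=cv2.INTER_CUBIC))
E
```

```text
t 13.7667 box-frame tcp [[ 0.0048 -0.1855  0.2312]] euler [0.323 1.569 0.173] F [-0.2  0.6  0.3] w 0.0006 j [-0.28  0.01  1.44  0.    1.69 -0.13]
heading rel box -0.0017840808414977538
```

View pics/wrist9c.png

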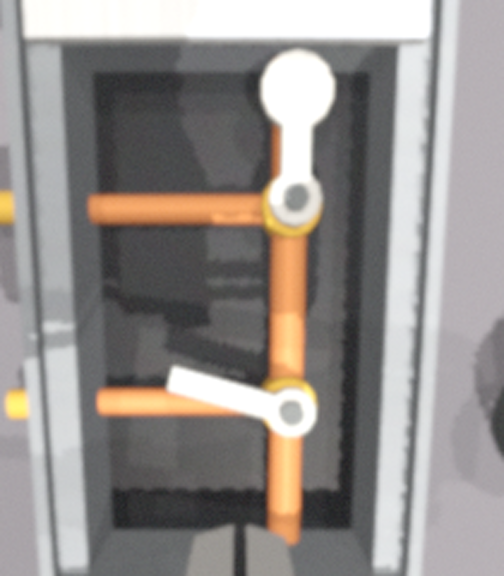

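View pics/side9.png

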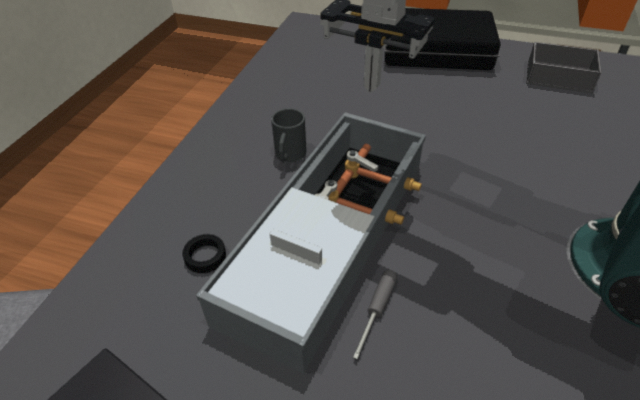

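Run:
```python
from h import *
q=np.load('q.npy');p=np.load('pics/wrist9.npy',allow_pickle=True).item()
c=lambda l:np.array(l)/2.4+[220,0]
g=lambda pts,z:w2b(ray(p,pts,z),q)[0]
dc=g(c([(297,90)]),.062);pv=g(c([(295,197)]),.067);pp=g(c([(290,411)]),.067);pt=g(c([(170,378)]),.062)
for a,b in((dc,pv),(pt,pp)): print(a,b,np.hypot(*(a-b)[:2]),np.arctan2((a-b)[1],-(a-b)[0]))
print('cover edge',g(c([(200,40)]),.083))
# cover vs +y wall in side view: expected corners
s=np.load('pics/side9.npy',allow_pickle=True).item()
a=cv2.imread("pics/side9.png")[180:350,190:390]; cv2.imwrite("pics/side9c.png",cv2.resize(a,None,fx=3,fy=3,interpolation=cv2.INTER_CUBIC))
```

```text
[ 0.03082213 -0.02274114  0.062     ] [ 0.03033073 -0.06856945  0.067     ] 0.045830943367075355 1.5815185347261713
[-0.02857654 -0.15089877  0.062     ] [ 0.02976803 -0.16633857  0.067     ] 0.06035292838309192 0.25870123986722654
cover edge [-0.01106245 -0.00971187  0.083     ]
```

View pics/side9c.png

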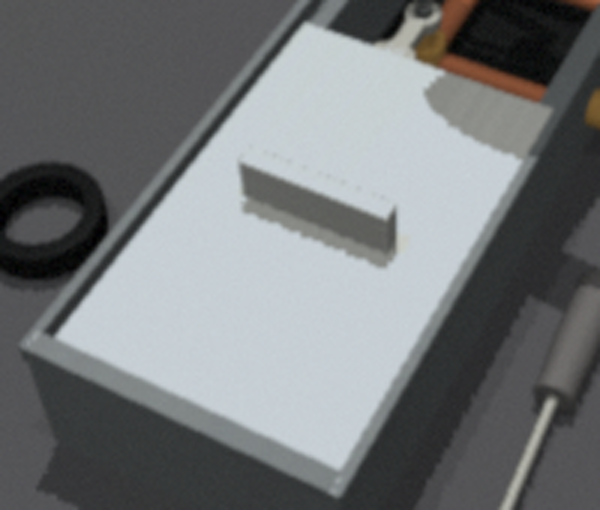

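The disc handle measures 1.58 rad and the plain handle is unchanged. The cover lies flat against the end wall, so I'm handing in.

```bash
python3 -c "
from bench import robot
print(robot.close_job())"
```

```text
the job is handed in; nothing more can be done
None
```

I pushed the cover by its rib to the end wall at the closed-deck end. I then turned the disc-ended handle clockwise to its stop, moved the arm clear and handed the job in at about 14 s.

Last checks, from the pictures and the force readings:
- **Cover:** its -y edge is at about -10 mm in the box frame, where it should be (-10 mm) with the cover against the end wall. It lies flat in its guides. The push force rose to 14 N with no further movement.
- **Disc handle:** it measures 1.58 rad against the 1.571 stop. The force rose to about 19 N as the tool all but stopped, and the handle stayed put after the fingers left.
- **Plain handle:** 0.26 rad both before and after, so it was not moved.
- **Mug, tape roll and screwdriver:** in the pictures they sit where they started. I checked this by eye and did not measure it.

No check failed. The box pose fit had errors of up to about 3 px. Points on the box found with the wrist camera were within about 3 mm of that fit.

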